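# Unlock the focus-drive handwheel and hold its heavy side down

### The job

Pull the transport stop straight up off the rail of the focus-drive stand, against its sprung catch, and set it down on the bench. Then turn the handwheel by its crank handle right round to feel which side is heavy (the weight is sealed inside and cannot be seen), bring the heavy side to the bottom, and finish while holding it there: the program ends with the handle still gripped, so that the set screw can be tightened. Leave the objective, the slide box and the oil jar where they stand.

Things in the scene. Friction and masses are not known exactly. Their poses are not given: they have to be found in the camera images.
- hub (a point): Point on the handwheel's axle at its flat outer face, 125 mm up. Axes of the bolted-down stand, whose yaw varies: z up, x level along the rail, -y outward along the axle to the crank side. The wheel is a plain black disc with ribbed metal rim, 116 mm across, 30 mm thick, just behind (+y) this point. Base plate 12 mm thick: y from -17 to +143 mm, x +-65 mm of the hub.
- rail_top (a point): Middle of the rail's top edge, 188 mm above the bench; same axes as the hub. The rail is the stand's upright aluminium plate, 12 mm thick (y), 100 mm long (x). It is the stand's highest part, apart from the stop clipped on it.
- wheel (a joint): Wheel turn, rad, no limits. 0: handle straight above the hub; grows clockwise seen facing the crank side (handle at 45 mm x sin along stand x, 45 mm x cos up). Friction of about 0.24 N m keeps it where it is left. The sealed weight, at an unknown angle from the handle, pulls 0.13-0.19 N m when level with the axle: raising it the handle needs up to 4 N more than the usual 5 N, lowering it less.
- handle: Centre of the crank handle: black cylinder 16 mm across, 60 mm long, level, parallel to the axle and 45 mm from it, centre 62 mm out from the wheel's face, clear of it for a gripper's body all round (lowest: 80 mm above the bench). It spins freely on its pin, so the hand, gripping from above with fingers closing along stand x, keeps its attitude while cranking. This frame spins with it.
- clip_grip (a point): Grip point on the loose steel transport stop (0.18 kg), in its upright grey tab: 12 mm thick in x, 30 mm wide in y, from 22 mm below to 14 mm above this point. Clipped on, its axes are the stand's (z up). It straddles the rail, 40 mm long in x, y from -58 to +29 mm; a tongue at -y hangs in front of the wheel and blocks the crank at the top.
- clip_foot (a point): Underside of the transport stop, 65 mm straight below the grip point, level with its flat feet, on which it stands on the bench. Clipped on, the feet are 35 mm below the rail's top, so it must rise 40 mm to be clear. The sprung ball in the rail lets go in the first 12 mm of lift, at roughly 5 to 12 N.
- objective_mid (a point): Half-way up a loose black microscope objective standing on the bench, 40 mm across, 64 mm tall. To be left alone.
- slidebox_mid (a point): Centre of a closed wooden slide box, 90 x 60 x 35 mm, loose on the bench. To be left alone.
- oil_mid (a point): Half-way up a small amber jar, 34 mm across, 70 mm tall, loose on the bench. To be left alone.
There are look-alikes about, which are no part of the job. There is more than one size of the part that bears clip_grip; the job needs the middle-sized.

How it is judged:
By the outcome, as a careful person would: the job done as asked, in the order asked, and still so for the second after the job is handed in, while the arm keeps its last pose, push and grip.
It also fails if it takes over 72 s, if anything falls off the work surface, if the arm or the gripper's body presses on something with over 40 N, if the wrist force passes 120 N, or if a joint passes its speed limit or range.

### The arm

A 6-joint arm with a two-finger parallel gripper is mounted at the origin on the work surface. World frame = base frame: x ahead of the robot, y to its left, z up, the work surface at z = 0. Lengths are in mm, angles in rad, forces in N, time in s.
With the tool pointing down it reaches from about 275 to 1000 mm from the base axis. Payload 8.4 kg.
Tool frame: the origin (TCP) lies between the finger pads; the fingertips stand r.finger_overhang ahead of it and the grasp point (between the pads) is the TCP (r.finger_overhang is the distance from the TCP to the fingertips, in mm); z points along the fingers, y is the line along which they close (so a half turn about z gives the same grasp; the last joint's range is limited). The gripper opens to 85 mm and grips with 20 to 120 N. Pads are 22 mm wide; open, the fingers measure 114 mm over their backs; the gripper's body (76 mm by 85 mm) begins 54 mm behind the grasp point. The pads swing forward as they close: fully open they stand 13 mm farther back than shut.
Start: joints at [1.181, 0.353, 1.633, -0, 1.155, -0.002], TCP at [236.344, 578.593, 250.281] pointing down, gripper open.
Joint ranges: [-2.63, 2.63], [-0.92, 2.1], [0.06, 2.66], [-1.3, 4.44], [0, 2.69], [-3.02, 3.02]. Speed limits (rad/s): [2.22, 2.22, 2.79, 3.14, 3.14, 3.14].

### API

Orientations are given as [roll, pitch, yaw] about the fixed x, y, z axes, in that order (R = Rz(yaw) Ry(pitch) Rx(roll)).
In Python, from rig import r, cams, sign_off gives the robot as it stands.
- The arm moves only by the shell command python3 -m crank 'ROWS' [FORCE]. ROWS is JSON, a list of rows, each a list of 7 numbers: the shift along the tool's x, y, z in m, then the turn, a rotation vector about the tool's x, y, z in rad, then the closure, from 0 (fully open) to 1 (shut). In form: [[dx, dy, dz, ax, ay, az, gripper], ...]. A call has 1 to 5 rows; each row is the pose to reach, as a shift and turn from the pose commanded when the call began, along the tool's axes at that moment; what a row does not reach only later rows make up. A row lasts 1/10 s, in which the tool goes at most 50 mm and 8.59 degrees, less where a joint would pass 70% of its speed; a pose out of reach is approached as far as the arm can. A call with a gripper value outside its range is refused whole. The fingers move at their own pace and stop on an object; FORCE is the grip in N (left out, the last holds). Time passes only in rows, so rows that repeat a pose let the fingers close. It gives the time, the measured TCP pose, the force, the opening and the grip force at its end, in the units of the state.
- r.sense(): the state, without advancing time (a new reading comes with each control period).
- cams.grab_frame(name): name is "scene" or "top"; returns a dict with "image" (420x560x3 uint8, red, green, blue), "fx", "fy", "cx", "cy" (pixels), "position" and "orientation" of the camera in the world. Camera axes: x right, y down, z forward; pixel columns grow to the right and rows downward; lengths in mm; the calibration is good to about 2 mm. A picture is of the moment at which its call begins. There is no depth.
- sign_off(): hands the job in; it is judged then, once.
The state is a dict: "clock": time; "qpos": joint angles; "qvel": joint speeds; "joint_efforts": joint torques, N m; "eef_pos": TCP position; "tcp_rot": TCP orientation; "contact_force": force on the tool from outside, world axes, zero at the start; "wrist_torque": the same for the moment, N m; "opening": opening from 0.0 (shut) to 1.0 (fully open); "grasp_force": force on a finger pad.
Only numpy, scipy, OpenCV 4.12 (cv2) and the standard library are available. Lean on these libraries where they do the work, as an engineer would, in place of code of your own. Each camera call takes 0.05 s, during which the arm holds its last target. There are 200 camera calls.

## Working session

There is one attempt and no reset: what is moved stays moved. The work goes in short steps, Python scripts to look and compute and a shell command to move; the robot and the scene stay as the last step left them, time stands still between calls to the robot, and variables do not carry over. Pictures are saved under pics/ and viewed, at most 10 in all, crops included, and the job is handed in when it is done.

```bash
mkdir -p pics; ls; python3 - <<'E'
from rig import r,cams
import cv2
s=r.sense();print(s, r.finger_overhang)
for n in("scene","top"):
    f=cams.grab_frame(n);cv2.imwrite(f"pics/{n}0.png",f["image"][:,:,::-1]);print({k:v for k,v in f.items() if k!="image"})
E
```

```text
pics
{'clock': 0.0, 'qpos': array([ 1.18061147e+00,  3.53666571e-01,  1.63414502e+00,  1.73230202e-06,
        1.15518838e+00, -2.41624798e-03]), 'qvel': array([ 0.00087702,  0.00042774, -0.00163724,  0.00107655, -0.00018217,
        0.00121553]), 'joint_efforts': array([-2.83337533e-03, -6.05227804e+01, -3.42066443e+01,  7.06062963e-06,
        9.32101335e-03,  8.14049116e-06]), 'eef_pos': array([236.16384396, 578.1742266 , 249.54549682]), 'tcp_rot': array([-3.14018534e+00, -4.98426645e-06,  2.75382334e+00]), 'contact_force': array([ 0.40372556,  0.37124473, -0.61243316]), 'wrist_torque': array([ 0.01690534,  0.01569809, -0.02540717]), 'grasp_force': 0.0, 'opening': 1.000135499151332} 19.0
{'fx': 438.66753891809446, 'fy': 438.66753891809446, 'cx': 286.60328594862904, 'cy': 213.91755562873666, 'position': array([1044.92641593,  726.11178354,  782.57730668]), 'orientation': array([-2.19145824e+00, -9.31655401e-05,  2.55083238e+00])}
{'fx': 382.0349602195516, 'fy': 382.0349602195516, 'cx': 285.1157842134297, 'cy': 214.57822357027226, 'position': array([379.51040473,  -4.62608383, 979.76168943]), 'orientation': array([-2.92110555e+00,  1.89943420e-03, -1.47430647e+00])}
```

View pics/scene0.png

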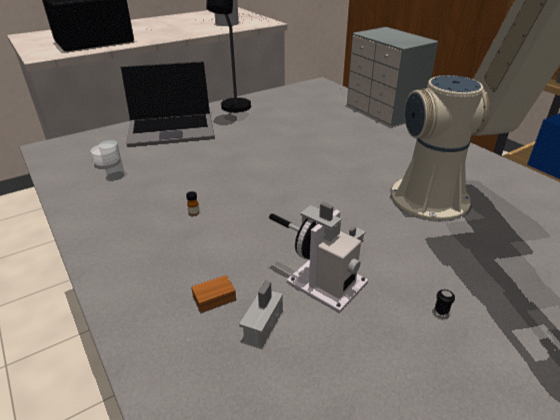

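View pics/top0.png

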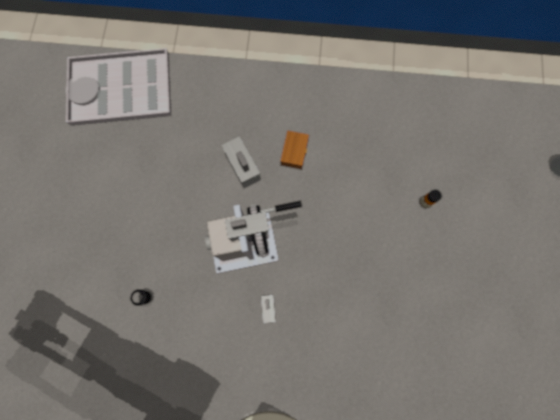

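The scene view shows the stand near (330,260), with the clipped stop at (325,212) and the handle at (280,220). Loose larger and smaller look-alike stops lie at (262,310) and (352,235). In the top view the stand is at (243,240), the clip tab at (238,225) and the handle at (288,206). I'll zoom in next.

```bash
cat > h.py <<'E'
import numpy as np,cv2
from scipy.spatial.transform import Rotation as R
from rig import r,cams
def ray(f,u,v):
    d=R.from_euler('xyz',f["orientation"]).apply([(u-f["cx"])/f["fx"],(v-f["cy"])/f["fy"],1]);return f["position"],d
def plane(f,u,v,z):
    p,d=ray(f,u,v);return p+d*(z-p[2])/d[2]
def proj(f,P):
    q=R.from_euler('xyz',f["orientation"]).inv().apply(np.array(P)-f["position"]);return np.array([f["fx"]*q[0]/q[2]+f["cx"],f["fy"]*q[1]/q[2]+f["cy"]])
def tri(*obs):
    A=0;b=0;
    for f,u,v in obs:
        p,d=ray(f,u,v);d=d/np.linalg.norm(d);M=np.eye(3)-np.outer(d,d);A=A+M;b=b+M@p
    return np.linalg.solve(A,b)
E
python3 - <<'E'
from h import *
a=cams.grab_frame("scene");b=cams.grab_frame("top")
A=cv2.resize(a["image"][190:310,260:380],None,fx=5,fy=5,interpolation=cv2.INTER_CUBIC)[:,:,::-1]
B=cv2.resize(b["image"][190:280,195:315],None,fx=6,fy=6,interpolation=cv2.INTER_CUBIC)[:,:,::-1]
cv2.imwrite("pics/sc.png",A);cv2.imwrite("pics/tc.png",B)
E
```

```text
(no output)
```

View pics/sc.png

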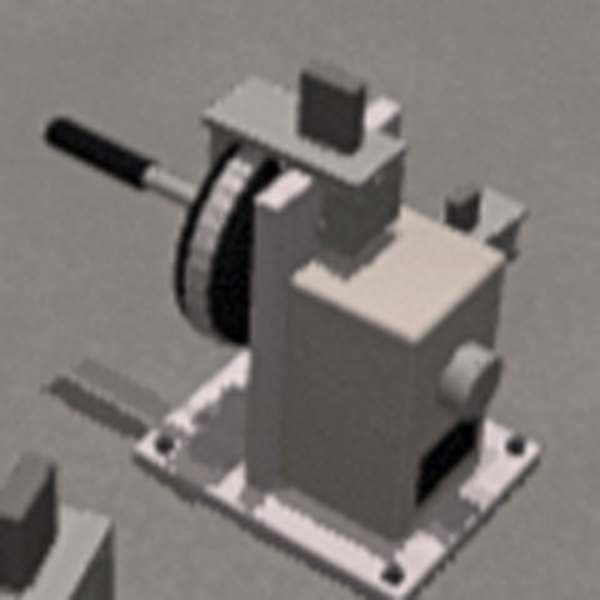

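View pics/tc.png

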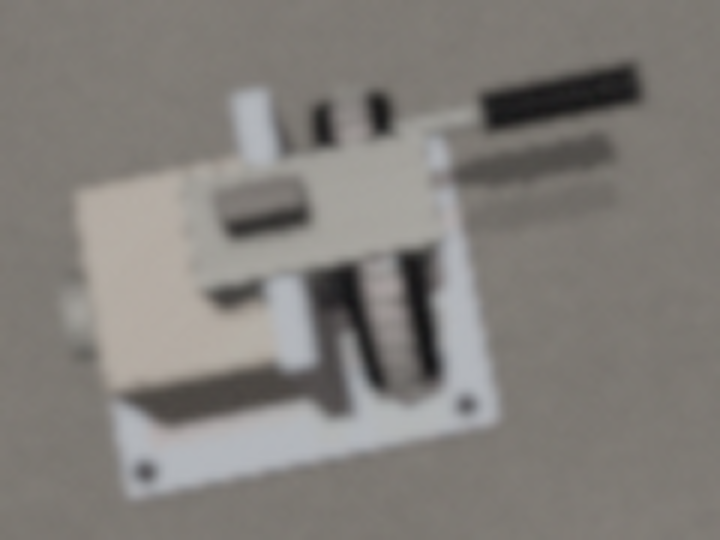

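```bash
python3 - <<'E'
from h import *
a=cams.grab_frame("scene");b=cams.grab_frame("top")
S=lambda u,v:(a,260+(u+.5)/5-.5,190+(v+.5)/5-.5)
T=lambda u,v:(b,195+(u+.5)/6-.5,190+(v+.5)/6-.5)
P=lambda n,p:print(n,np.round(p,1))
P("tabtop tri",tri(S(336,72),T(262,195)))
P("tabtop top232",plane(*T(262,195),232)); P("tabtop scene232",plane(*S(336,72),232))
ho=tri(S(58,130),T(637,82));hi=tri(S(148,172),T(487,112));P("ho",ho);P("hi",hi)
d=hi-ho;P("hyaw -> y axis",np.degrees(np.arctan2(d[1],d[0])));P('len',np.linalg.norm(d))
l=plane(*T(252,92),188);rr=plane(*T(298,369),188);P("rail",[l,rr,(l+rr)/2]);e=l-rr;print(np.linalg.norm(e),np.degrees(np.arctan2(e[1],e[0])))
for q in [(497,420),(128,495)]:P("base",plane(*T(*q),12))
for q in [(135,453),(400,597),(540,455)]:P("base s",plane(*S(*q),12))
P("oil",plane(b,431,199,35));P("obj",plane(b,141,297,32));P("slide",plane(b,295,149,35));P("big",plane(b,241,160,30));P("small",plane(b,268,308,30))
# world directions of the top view
P("img right/down",[plane(b,300,214,0)-plane(b,285,214,0),plane(b,285,230,0)-plane(b,285,214,0)])
s=r.sense();print(R.from_euler('xyz',s["tcp_rot"]).as_matrix().round(3))
E
```

```text
tabtop tri [521.3 105.  232.5]
tabtop top232 [521.9 104.6 232. ]
tabtop scene232 [520.3 104.9 232. ]
ho [592.  -17.2 155.9]
hi [575.2  36.8 156.8]
hyaw -> y axis 107.2
len 56.6
rail [[567.1 119.2 188. ]
 [470.4  91.1 188. ]
 [518.8 105.1 188. ]]
100.72030702206996 16.227804987508367
base [477.2  26.2  12. ]
base [431.2 176.9  12. ]
base s [602.8  67.   12. ]
base s [553.5 214.1  12. ]
base s [436.  180.5  12. ]
oil [ 666.5 -349.6   35. ]
obj [353.2 346.   32. ]
slide [768.9   8.7  35. ]
big [726.6 147.5  30. ]
small [357.1  36.6  30. ]
img right/down [[  3.8 -39.3   0. ]
 [-42.5  -4.1   0. ]]
[[-0.926  0.378 -0.   ]
 [ 0.378  0.926 -0.   ]
 [-0.    -0.    -1.   ]]
```

```bash
cat >> h.py <<'E'
def go(x,y,z,head=None):
    """shift (mm, tool axes) and turn about tool z to put the TCP at x,y,z with tool y at heading head (deg)"""
    s=r.sense();M=R.from_euler('xyz',s["tcp_rot"]).as_matrix()
    d=M.T@(np.array([x,y,z])-s["eef_pos"]);h=np.degrees(np.arctan2(M[1,1],M[0,1]))
    rv=np.zeros(3)
    if head is not None:
        c,n=np.cos(np.radians(head)),np.sin(np.radians(head))
        G=np.array([[-n,c,0],[c,n,0],[0,0,-1]]);rv=R.from_matrix(M.T@G).as_rotvec()
    print("at",s["eef_pos"].round(1),"head",h.round(2),"shift",d.round(1),"turn",rv.round(4),"F",s["contact_force"].round(1),"op",round(s["opening"],3),"q",s["qpos"].round(2),"t",s["clock"])
E
python3 -m crank '[[-0.036,-0.027,-0.012,0,0,0.08,0],[-0.072,-0.054,-0.024,0,0,0.16,0],[-0.108,-0.081,-0.036,0,0,0.24,0],[-0.144,-0.108,-0.048,0,0,0.32,0],[-0.180,-0.135,-0.048,0,0,0.40,0]]' 40
python3 -c "from h import *;go(520.5,105,290,16.9)"
```

```text
clock: 0.8
eef_pos: [353.1, 384.6, 300.0]
tcp_rot: [3.139, -0.0, 2.351]
contact_force: [1.2, 0.5, 0.5]
opening: 0.999
grasp_force: 0.0
at [353.1 384.6 300. ] head 44.69 shift [-316.5  -77.7    9.8] turn [ 0.0029 -0.0008  0.4851] F [1.2 0.5 0.5] op 0.999 q [ 0.83  0.14  1.8  -0.    1.2   0.05] t 0.8
```

```bash

python3 -m crank '[[-0.045,-0.011,0,0,0,0.08,0],[-0.090,-0.022,0,0,0,0.16,0],[-0.135,-0.033,0,0,0,0.24,0],[-0.180,-0.044,0,0,0,0.32,0],[-0.225,-0.055,0,0,0,0.40,0]]' >/dev/null
python3 -c "from h import *;go(520.5,105,290,16.9)"
```

```text
at [472.3 185.5 298.5] head 21.76 shift [-92.6  14.9   8.5] turn [ 0.0006 -0.0001  0.0848] F [ 1.1 -0.2  1.3] op 0.998 q [ 0.37  0.12  1.82  0.    1.19 -0.01] t 1.3
```

```bash

python3 -m crank '[[-0.040,0.007,0.004,0,0,0.04,0.3],[-0.080,0.014,0.008,0,0,0.085,0.4],[-0.0926,0.0149,0.0085,0,0,0.085,0.4],[-0.0926,0.0149,0.0085,0,0,0.085,0.4]]' >/dev/null
python3 - <<'E'
from h import *
go(520.5,105,223,16.9)
a=cams.grab_frame("scene");b=cams.grab_frame("top")
A=cv2.resize(a["image"][130:250,270:390],None,fx=5,fy=5,interpolation=cv2.INTER_CUBIC)[:,:,::-1]
cv2.imwrite("pics/s2.png",A)
E
```

```text
at [520.5 105.6 289.5] head 16.95 shift [-0.6 -0.1 66.5] turn [-0.0005  0.      0.0009] F [ 0.7 -0.  -1.1] op 0.605 q [ 0.2   0.17  1.79 -0.    1.18 -0.1 ] t 1.7
```

View pics/s2.png

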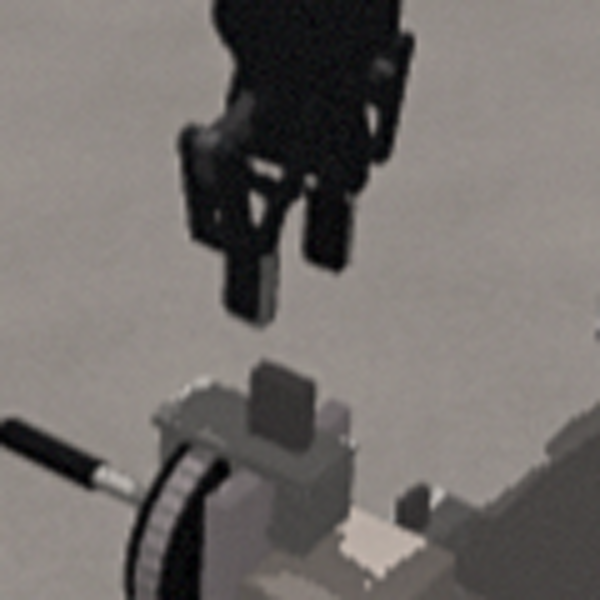

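The fingers line up with the tab (crop 283,400). Next: go down, close on it and lift.

```bash

python3 -m crank '[[0,0,0.025,0,0,0,0.4],[0,0,0.045,0,0,0,0.4],[0,0,0.0665,0,0,0,0.4],[0,0,0.0665,0,0,0,0.4]]'
python3 -m crank '[[0,0,0,0,0,0,0.7],[0,0,0,0,0,0,1],[0,0,0,0,0,0,1],[0,0,0,0,0,0,1],[0,0,0,0,0,0,1]]' 80
python3 -m crank '[[0,0,0,0,0,0,1],[0,0,0,0,0,0,1]]' 80
python3 -c "from h import *;go(520.5,105,223,16.9)"
```

```text
clock: 2.2
eef_pos: [517.8, 108.1, 221.1]
tcp_rot: [-3.137, -0.001, 1.871]
contact_force: [-0.2, 0.1, 0.2]
opening: 0.599
grasp_force: 0.0
clock: 2.7
eef_pos: [520.9, 107.4, 224.7]
tcp_rot: [3.139, -0.0, 1.869]
contact_force: [-0.3, 2.0, 6.7]
opening: 0.124
grasp_force: 78.8
clock: 2.9
eef_pos: [520.9, 107.4, 224.8]
tcp_rot: [3.139, -0.0, 1.868]
contact_force: [-1.3, 1.5, 7.7]
opening: 0.124
grasp_force: 78.8
at [520.9 107.4 224.8] head 17.06 shift [-2.2 -1.1  1.8] turn [ 0.0025 -0.0005  0.0027] F [-1.3  1.5  7.7] op 0.124 q [ 0.2   0.24  1.86  0.    1.04 -0.1 ] t 2.9
```

```bash

python3 -m crank '[[0,0,-0.005,0,0,0,1],[0,0,-0.010,0,0,0,1],[0,0,-0.015,0,0,0,1],[0,0,-0.020,0,0,0,1],[0,0,-0.025,0,0,0,1]]'
python3 -m crank '[[0,0,-0.010,0,0,0,1],[0,0,-0.020,0,0,0,1],[0,0,-0.030,0,0,0,1],[0,0,-0.045,0,0,0,1],[0,0,-0.045,0,0,0,1]]'
python3 - <<'E'
from h import *
go(420,-150,290,16.9)
a=cams.grab_frame("scene")
A=cv2.resize(a["image"][130:290,250:410],None,fx=3.75,fy=3.75,interpolation=cv2.INTER_CUBIC)[:,:,::-1]
cv2.imwrite("pics/s3.png",A)
E
```

```text
clock: 3.4
eef_pos: [520.2, 106.7, 248.9]
tcp_rot: [3.141, 0.001, 1.869]
contact_force: [0.5, 0.3, -1.6]
opening: 0.122
grasp_force: 79.0
clock: 3.9
eef_pos: [521.3, 107.2, 295.8]
tcp_rot: [3.138, 0.0, 1.869]
contact_force: [-0.2, 0.6, -1.9]
opening: 0.121
grasp_force: 79.2
at [521.3 107.2 295.8] head 17.07 shift [-216.1 -172.3    5.2] turn [0.0039 0.0005 0.003 ] F [-0.2  0.6 -1.9] op 0.121 q [ 0.2   0.16  1.78 -0.    1.19 -0.1 ] t 3.9
```

View pics/s3.png

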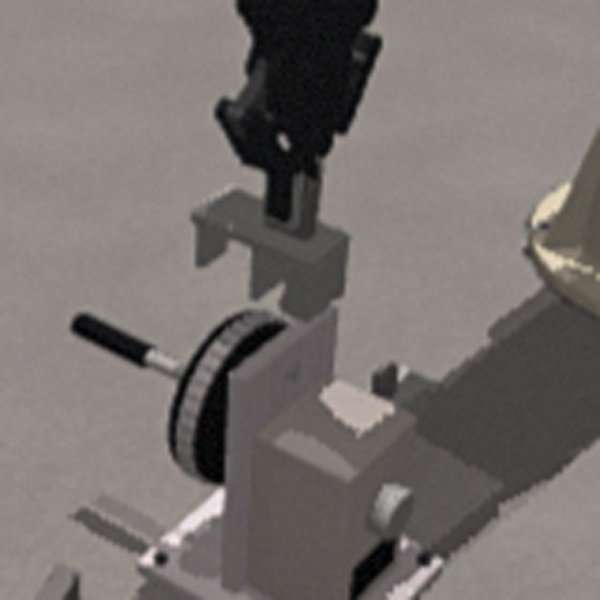

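The stop is off the rail, hanging square at crop (270,250). I'll carry it to a clear patch of bench.

```bash

python3 -m crank '[[-0.02,-0.016,0,0,0,0,1],[-0.054,-0.043,0,0,0,0,1],[-0.090,-0.072,0,0,0,0,1],[-0.126,-0.101,0,0,0,0,1],[-0.162,-0.130,0,0,0,0,1]]' >/dev/null
python3 -m crank '[[-0.027,-0.021,0,0,0,0,1],[-0.046,-0.036,0.0,0,0,0,1],[-0.054,-0.042,0.02,0,0,0,1],[-0.054,-0.042,0.06,0,0,0,1],[-0.054,-0.042,0.1,0,0,0,1]]'
python3 -c "from h import *;go(420,-150,70,16.9)"
```

```text
clock: 4.95
eef_pos: [419.1, -150.7, 192.4]
tcp_rot: [3.14, 0.001, 1.868]
contact_force: [0.6, 0.3, -2.3]
opening: 0.123
grasp_force: 79.1
at [ 419.1 -150.7  192.4] head 17.0 shift [  0.5   0.9 122.4] turn [0.0016 0.0013 0.0018] F [ 0.6  0.3 -2.3] op 0.123 q [-0.35  0.14  2.06 -0.    0.93 -0.65] t 4.95
```

```bash

python3 -m crank '[[0,0,0.03,0,0,0,1],[0,0,0.07,0,0,0,1],[0,0,0.100,0,0,0,1],[0,0,0.108,0,0,0,1],[0,0,0.108,0,0,0,1]]'
python3 -m crank '[[0,0,0.004,0,0,0,1],[0,0,0.008,0,0,0,1],[0,0,0.011,0,0,0,1],[0,0,0.013,0,0,0,1],[0,0,0.013,0,0,0,1]]'
```

```text
clock: 5.45
eef_pos: [418.2, -149.7, 84.4]
tcp_rot: [-3.139, -0.002, 1.869]
contact_force: [-0.1, 0.2, -1.7]
opening: 0.122
grasp_force: 78.9
clock: 5.95
eef_pos: [419.1, -150.0, 72.4]
tcp_rot: [3.141, 0.0, 1.869]
contact_force: [0.2, -1.1, -1.7]
opening: 0.123
grasp_force: 78.9
```

```bash

python3 -m crank '[[0,0,0.001,0,0,0,1],[0,0,0.002,0,0,0,1],[0,0,0.003,0,0,0,1],[0,0,0.003,0,0,0,1]]'
```

```text
clock: 6.35
eef_pos: [419.5, -150.1, 71.7]
tcp_rot: [3.141, 0.0, 1.869]
contact_force: [-9.7, 4.8, 43.0]
opening: 0.125
grasp_force: 85.8
```

```bash

python3 -m crank '[[0,0,-0.002,0,0,0,1],[0,0,-0.002,0,0,0,1],[0,0,-0.002,0,0,0,0.8],[0,0,-0.002,0,0,0,0.6],[0,0,-0.002,0,0,0,0.6]]' 40
python3 -m crank '[[0,0,-0.02,0,0,0,0.5],[0,0,-0.06,0,0,0,0.5],[0,0,-0.11,0,0,0,0.5],[0,0,-0.15,0,0,0,0.5]]'
python3 - <<'E'
from h import *
a=cams.grab_frame("scene");b=cams.grab_frame("top")
A=cv2.resize(a["image"][130:330,200:400],None,fx=2,fy=2)[:,:,::-1]
B=cv2.resize(b["image"][170:370,220:420],None,fx=2,fy=2)[:,:,::-1]
cv2.imwrite("pics/s4.png",np.hstack([A,B]))
np.savez("pics/f4.npz",a=a["image"],b=b["image"])
ex=np.array([np.cos(.295),np.sin(.295),0]);ey=np.array([-ex[1],ex[0],0])
hub=np.array([535,62.9,125]);h=hub-62*ey+45*(ex*np.sin(.785)+np.array([0,0,1])*np.cos(.785));print(h.round(1))
go(h[0],h[1],230,16.9)
E
```

```text
clock: 6.85
eef_pos: [419.1, -150.0, 71.1]
tcp_rot: [-3.141, -0.0, 1.869]
contact_force: [0.8, -0.1, -1.0]
opening: 0.399
grasp_force: 0.0
clock: 7.25
eef_pos: [419.1, -150.1, 223.4]
tcp_rot: [3.141, 0.0, 1.869]
contact_force: [1.1, -0.8, -0.3]
opening: 0.5
grasp_force: 0.0
[583.5  12.8 156.8]
at [ 422.  -151.1  226.3] head 17.07 shift [109.3 202.5  -2.8] turn [0.0072 0.0054 0.003 ] F [ 0.1  0.1 -0.8] op 0.497 q [-0.35  0.1   2.03 -0.    1.01 -0.65] t 7.35
```

View pics/s4.png

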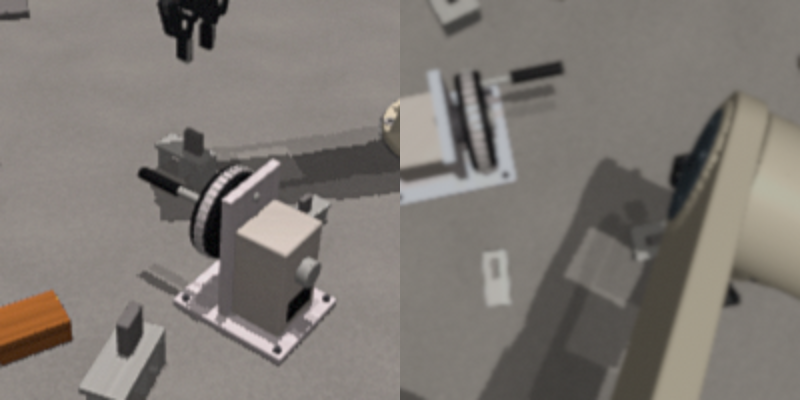

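The stop stands upright on the bench at crop (195,150), clear of everything, and the handle at (158,180) is free. Going to the handle.

```bash

python3 -m crank '[[0.022,0.041,0,0,0,0,0.5],[0.044,0.081,0,0,0,0,0.5],[0.066,0.122,0,0,0,0,0.5],[0.088,0.162,0,0,0,0,0.5],[0.109,0.2025,0,0,0,0,0.5]]' >/dev/null
python3 -m crank '[[0,0,0,0,0,0,0.5],[0,0,0,0,0,0,0.5]]' >/dev/null
python3 - <<'E'
from h import *
go(583.5,11,157,16.9)
f=np.load("pics/f4.npz");a=cams.grab_frame("scene")
# handle end points from the clean pictures: dark blob near the handle
for k,w in (("a",(215,265,265,310)),("b",(200,225,270,305))):
    g=cv2.cvtColor(f[k],cv2.COLOR_RGB2GRAY)[w[0]:w[1],w[2]:w[3]] if k=="b" else cv2.cvtColor(f[k],cv2.COLOR_RGB2GRAY)[205:235,262:295]
    o=(w[2],w[0]) if k=="b" else (262,205)
    n,l,st,c=cv2.connectedComponentsWithStats((g<45).astype(np.uint8));i=1+st[1:,4].argmax();print(k,st[i],(c[i]+o).round(2))
    if k=="a":A=c[i]+o
    else:B=c[i]+o
b=cams.grab_frame("top");print(tri((a,*A),(b,*B)).round(1))
E
```

```text
at [580.4  14.4 219.8] head 17.18 shift [-4.2  2.1 62.8] turn [-0.0022 -0.0004  0.0048] F [0.  0.3 0.3] op 0.501 q [ 0.02  0.32  1.76 -0.    1.07 -0.28] t 8.05
a [  7   9  21  14 118] [279.19 220.05]
b [  6   2  25   9 113] [288.02 205.91]
[584.5   9.5 155.3]
```

```bash

python3 -m crank '[[-0.003,0.0015,0.02,0,0,0.005,0.5],[-0.005,0.0026,0.04,0,0,0.005,0.5],[-0.005,0.0026,0.055,0,0,0.005,0.5],[-0.005,0.0026,0.0635,0,0,0.005,0.5],[-0.005,0.0026,0.0635,0,0,0.005,0.5]]'
python3 -m crank '[[0,0,0,0,0,0,0.7],[0,0,0,0,0,0,1],[0,0,0,0,0,0,1],[0,0,0,0,0,0,1],[0,0,0,0,0,0,1]]' 60
python3 -c "from h import *;go(583.5,11,157,16.9)"
```

```text
clock: 8.65
eef_pos: [583.5, 9.2, 156.7]
tcp_rot: [-3.139, -0.001, 1.863]
contact_force: [-0.5, 0.3, -0.1]
opening: 0.501
grasp_force: 0.0
clock: 9.15
eef_pos: [584.5, 9.4, 158.4]
tcp_rot: [-3.141, 0.0, 1.864]
contact_force: [-4.4, -2.7, 6.2]
opening: 0.165
grasp_force: 58.8
at [584.5   9.4 158.4] head 16.8 shift [ 1.8 -0.5  1.4] turn [-0.0002  0.0004 -0.0017] F [-4.4 -2.7  6.2] op 0.165 q [ 0.01  0.39  1.8  -0.    0.95 -0.28] t 9.15
```

```bash
cat > log.py <<'E'
from h import *
import json
s=r.sense();M=R.from_euler('xyz',s["tcp_rot"]).as_matrix();p=s["eef_pos"];F=M.T@s["contact_force"]
json.dump([p.tolist(),s["contact_force"].tolist(),M.tolist(),s["clock"]],open("log.txt","a"));open("log.txt","a").write("\n")
print(p.round(1),"Ftool",F.round(1),"grip",round(s["grasp_force"]),"op",round(s["opening"],3),s["clock"])
E
cat > tab.py <<'E'
import numpy as np,sys
a,b,step=map(float,sys.argv[1:4]);n=5
for t in np.arange(a,b,step*n*1.0):
    q=np.radians(t+step*np.arange(1,n+1));o=np.radians(t)
    print(t,[(round(.045*(np.sin(x)-np.sin(o)),4),round(-.045*(np.cos(x)-np.cos(o)),4)) for x in q])
E
python3 log.py; python3 tab.py 45 405 4
```

```text
[584.5   9.4 158.4] Ftool [-1.3 -5.  -6.2] grip 59 op 0.165 9.15
45.0 [(np.float64(0.0021), np.float64(0.0023)), (np.float64(0.0041), np.float64(0.0047)), (np.float64(0.0059), np.float64(0.0073)), (np.float64(0.0075), np.float64(0.01)), (np.float64(0.009), np.float64(0.0128))]
65.0 [(np.float64(0.0012), np.float64(0.0029)), (np.float64(0.0022), np.float64(0.0059)), (np.float64(0.0031), np.float64(0.0089)), (np.float64(0.0037), np.float64(0.012)), (np.float64(0.004), np.float64(0.0151))]
85.0 [(np.float64(0.0002), np.float64(0.0031)), (np.float64(0.0001), np.float64(0.0063)), (np.float64(-0.0002), np.float64(0.0094)), (np.float64(-0.0007), np.float64(0.0125)), (np.float64(-0.0014), np.float64(0.0156))]
105.0 [(np.float64(-0.0009), np.float64(0.003)), (np.float64(-0.002), np.float64(0.0059)), (np.float64(-0.0034), np.float64(0.0088)), (np.float64(-0.0049), np.float64(0.0115)), (np.float64(-0.0066), np.float64(0.0142))]
125.0 [(np.float64(-0.0019), np.float64(0.0025)), (np.float64(-0.004), np.float64(0.0049)), (np.float64(-0.0062), np.float64(0.0071)), (np.float64(-0.0085), np.float64(0
[... 2233 characters left out ...]
57)), (np.float64(0.0142), np.float64(-0.0066))]
345.0 [(np.float64(0.0031), np.float64(-0.0007)), (np.float64(0.0062), np.float64(-0.0012)), (np.float64(0.0093), np.float64(-0.0015)), (np.float64(0.0124), np.float64(-0.0015)), (np.float64(0.0156), np.float64(-0.0014))]
365.0 [(np.float64(0.0031), np.float64(0.0004)), (np.float64(0.0062), np.float64(0.001)), (np.float64(0.0092), np.float64(0.0018)), (np.float64(0.0122), np.float64(0.0028)), (np.float64(0.0151), np.float64(0.004))]
385.0 [(np.float64(0.0028), np.float64(0.0014)), (np.float64(0.0055), np.float64(0.003)), (np.float64(0.0081), np.float64(0.0048)), (np.float64(0.0105), np.float64(0.0068)), (np.float64(0.0128), np.float64(0.009))]
```

```bash

python3 -m crank '[[0,0.0021,0.0023,0,0,0,1],[0,0.0041,0.0047,0,0,0,1],[0,0.0059,0.0073,0,0,0,1],[0,0.0075,0.01,0,0,0,1],[0,0.009,0.0128,0,0,0,1]]' >/dev/null; python3 log.py
python3 -m crank '[[0,0.0012,0.0029,0,0,0,1],[0,0.0022,0.0059,0,0,0,1],[0,0.0031,0.0089,0,0,0,1],[0,0.0037,0.012,0,0,0,1],[0,0.004,0.0151,0,0,0,1]]' >/dev/null; python3 log.py
```

```text
[592.3  11.9 145.2] Ftool [-2.3 -8.8 -7.1] grip 59 op 0.166 9.65
[595.4  12.8 129.9] Ftool [-2.6 -9.9 -9. ] grip 59 op 0.165 10.15
```

```bash

python3 -m crank '[[0,-0.0001,0.0031,0,0,0,1],[0,-0.0005,0.0063,0,0,0,1],[0,-0.0010,0.0094,0,0,0,1],[0,-0.0017,0.0125,0,0,0,1],[0,-0.0024,0.0156,0,0,0,1]]' >/dev/null; python3 log.py
python3 -m crank '[[0,-0.0009,0.003,0,0,0,1],[0,-0.002,0.0059,0,0,0,1],[0,-0.0034,0.0088,0,0,0,1],[0,-0.0049,0.0115,0,0,0,1],[0,-0.0066,0.0142,0,0,0,1]]' >/dev/null; python3 log.py
python3 -m crank '[[0,-0.0019,0.0025,0,0,0,1],[0,-0.004,0.0049,0,0,0,1],[0,-0.0062,0.0071,0,0,0,1],[0,-0.0085,0.0092,0,0,0,1],[0,-0.0111,0.0111,0,0,0,1]]' >/dev/null; python3 log.py
```

```text
[593.4  12.2 114.8] Ftool [ -0.9 -11.9 -12.5] grip 60 op 0.163 10.65
[586.8  10.2 101.1] Ftool [ -1.4 -14.8 -22.8] grip 61 op 0.165 11.15
[577.3   7.2  91.3] Ftool [  0.8 -14.4 -32.5] grip 62 op 0.163 11.65
```

```bash
cat > fit.py <<'E'
from h import *
import json
from scipy.optimize import least_squares
L=[json.loads(l) for l in open("log.txt")]
P=np.array([l[0] for l in L]);F=np.array([l[1] for l in L])
ex=np.array([np.cos(.295),np.sin(.295),0]);ez=np.array([0,0,1.])
x,z,fx,fz=P@ex,P@ez,F@ex,F@ez
for free in(0,1):
    s=least_squares(lambda c:np.hypot(x-c[0],z-c[1])-(c[2] if free else 45),[x.mean(),125,45]);print("centre",s.x.round(2),"res",s.fun.round(2))
    if not free:c=s.x
th=np.arctan2(x-c[0],z-c[1]);ft=fx*np.cos(th)-fz*np.sin(th);fr=fx*np.sin(th)+fz*np.cos(th)
print("deg",np.degrees(th).round(1));print("Ft",ft.round(1));print("Fr",fr.round(1))
if len(L)>8:
    k=slice(1,None);A=np.c_[np.ones(len(th)-1),np.sin(th[k]),np.cos(th[k])];q,*_=np.linalg.lstsq(A,ft[k],rcond=None)
    print("coef",q.round(2),"amp",np.hypot(q[1],q[2]).round(2),"rms",(A@q-ft[k]).std().round(2))
    # F on tool=-(fric)+ G*sin(th+a): weight at th+a (clockwise from up); falls toward bottom => helps, +
    a=np.arctan2(q[2],q[1]);print("weight angle from handle deg",np.degrees(a).round(1),"handle target",np.degrees((np.pi-a)%(2*np.pi)).round(1))
E
python3 fit.py
```

```text
centre [528.48 128.23  45.  ] res [ 0.06  0.02 -0.02 -0.09 -0.02  0.1 ]
centre [528.05 128.28  45.37] res [-0.02  0.03  0.03 -0.04 -0.02  0.02]
deg [ 48.   67.9  87.8 107.4 127.1 144.9]
Ft [-7.9 -9.9 -9.4 -8.4 -9.3 -7. ]
Fr [  0.4  -5.5  -9.6 -15.1 -25.5 -34.8]
```

```bash

python3 -m crank '[[0,-0.0037,-0.0009,0,0,0,1],[0,-0.0065,0.0005,0,0,0,1],[0,-0.0086,0.0014,0,0,0,1],[0,-0.0112,0.0024,0,0,0,1],[0,-0.0139,0.0032,0,0,0,1]]' >/dev/null; python3 log.py
python3 -m crank '[[0,-0.0031,0.0007,0,0,0,1],[0,-0.0062,0.0012,0,0,0,1],[0,-0.0093,0.0015,0,0,0,1],[0,-0.0124,0.0015,0,0,0,1],[0,-0.0156,0.0014,0,0,0,1]]' >/dev/null; python3 log.py;python3 fit.py
```

```text
[568.2   4.3  87. ] Ftool [ 1.  10.   5.1] grip 59 op 0.164 12.15
[551.   -0.9  83.8] Ftool [-3.9  4.9 13.1] grip 59 op 0.161 12.65
centre [528.48 128.56  45.  ] res [-0.16 -0.1  -0.04  0.01  0.18  0.37 -0.31 -0.27]
centre [529.02 128.31  44.52] res [ 0.08 -0.03 -0.09 -0.11  0.08  0.34 -0.26 -0.01]
deg [  48.3   68.3   88.2  107.8  127.4  145.1  158.5 -178. ]
Ft [-7.9 -9.9 -9.3 -8.3 -9.2 -6.8 -7.5 -5.4]
Fr [  0.4  -5.6  -9.6 -15.2 -25.6 -34.9   8.3  12.9]
```

```bash

python3 -m crank '[[0,-0.0031,0.0003,0,0,0,1],[0,-0.0062,-0.0003,0,0,0,1],[0,-0.0092,-0.0011,0,0,0,1],[0,-0.0122,-0.0021,0,0,0,1],[0,-0.0151,-0.0033,0,0,0,1]]' >/dev/null; python3 log.py
python3 -m crank '[[0,-0.0028,-0.0014,0,0,0,1],[0,-0.0055,-0.003,0,0,0,1],[0,-0.0081,-0.0048,0,0,0,1],[0,-0.0105,-0.0068,0,0,0,1],[0,-0.0128,-0.009,0,0,0,1]]' >/dev/null; python3 log.py
python3 -m crank '[[0,-0.0021,-0.0023,0,0,0,1],[0,-0.0041,-0.0047,0,0,0,1],[0,-0.0059,-0.0073,0,0,0,1],[0,-0.0075,-0.01,0,0,0,1],[0,-0.009,-0.0128,0,0,0,1]]' >/dev/null; python3 log.py
python3 fit.py
```

```text
[535.2  -5.8  87.4] Ftool [-5.4  0.9  8.4] grip 59 op 0.161 13.15
[522.2  -9.7  96.4] Ftool [-5.9 -2.5  6.1] grip 59 op 0.162 13.65
[513.4 -12.4 109.3] Ftool [-6.2 -2.8  2.8] grip 60 op 0.16 14.15
centre [528.45 128.54  45.  ] res [-0.13 -0.07 -0.01  0.03  0.19  0.37 -0.32 -0.28 -0.07  0.06  0.11]
centre [528.47 128.52  44.98] res [-0.1  -0.05 -0.    0.03  0.19  0.37 -0.32 -0.28 -0.06  0.08  0.14]
deg [  48.3   68.3   88.2  107.7  127.4  145.1  158.4 -178.1 -156.3 -135.5
 -115.2]
Ft [-7.9 -9.9 -9.3 -8.3 -9.2 -6.9 -7.4 -5.4 -4.2 -2.5 -1.3]
Fr [  0.4  -5.6  -9.6 -15.2 -25.6 -34.9   8.3  12.9   7.4   6.1   3.7]
coef [-5.43 -4.04 -0.06] amp 4.04 rms 0.55
weight angle from handle deg -179.2 handle target 359.2
```

Very clean signal; continue the full turn.

```bash

python3 -m crank '[[0,-0.0012,-0.0029,0,0,0,1],[0,-0.0022,-0.0059,0,0,0,1],[0,-0.0031,-0.0089,0,0,0,1],[0,-0.0037,-0.012,0,0,0,1],[0,-0.004,-0.0151,0,0,0,1]]' >/dev/null; python3 log.py
python3 -m crank '[[0,-0.0002,-0.0031,0,0,0,1],[0,-0.0001,-0.0063,0,0,0,1],[0,0.0002,-0.0094,0,0,0,1],[0,0.0007,-0.0125,0,0,0,1],[0,0.0014,-0.0156,0,0,0,1]]' >/dev/null; python3 log.py
python3 -m crank '[[0,0.0009,-0.003,0,0,0,1],[0,0.002,-0.0059,0,0,0,1],[0,0.0034,-0.0088,0,0,0,1],[0,0.0049,-0.0115,0,0,0,1],[0,0.0066,-0.0142,0,0,0,1]]' >/dev/null; python3 log.py
python3 fit.py
```

```text
[509.5 -13.6 124.5] Ftool [-6.9 -4.5  1.4] grip 60 op 0.16 14.65
[510.7 -13.3 140.2] Ftool [-6.  -5.8  0. ] grip 60 op 0.165 15.15
[517.1 -11.3 154.5] Ftool [-5.6 -5.  -0.2] grip 60 op 0.162 15.65
centre [528.4  128.56  45.  ] res [-0.11 -0.03  0.04  0.09  0.25  0.42 -0.27 -0.26 -0.07  0.04  0.08  0.09
  0.12  0.11]
centre [528.39 128.6   45.04] res [-0.17 -0.08 -0.    0.05  0.22  0.41 -0.29 -0.27 -0.08  0.01  0.04  0.04
  0.06  0.05]
deg [  48.4   68.3   88.3  107.8  127.3  145.1  158.4 -178.1 -156.4 -135.6
 -115.3  -95.1  -75.   -54.9]
Ft [-7.9 -9.9 -9.3 -8.3 -9.2 -6.9 -7.4 -5.4 -4.1 -2.5 -1.3 -1.  -1.5 -2.7]
Fr [  0.4  -5.6  -9.6 -15.2 -25.6 -34.9   8.4  12.9   7.4   6.1   3.7   4.7
   5.6   4.2]
coef [-5.48 -4.05 -0.18] amp 4.05 rms 0.51
weight angle from handle deg -177.5 handle target 357.5
```

```bash

python3 -m crank '[[0,0.0019,-0.0025,0,0,0,1],[0,0.004,-0.0049,0,0,0,1],[0,0.0062,-0.0071,0,0,0,1],[0,0.0085,-0.0092,0,0,0,1],[0,0.0111,-0.0111,0,0,0,1]]' >/dev/null; python3 log.py
python3 -m crank '[[0,0.0026,-0.0017,0,0,0,1],[0,0.0054,-0.0032,0,0,0,1],[0,0.0082,-0.0046,0,0,0,1],[0,0.0112,-0.0057,0,0,0,1],[0,0.0142,-0.0066,0,0,0,1]]' >/dev/null; python3 log.py
python3 -m crank '[[0,0.0031,-0.0007,0,0,0,1],[0,0.0062,-0.0012,0,0,0,1],[0,0.0093,-0.0015,0,0,0,1],[0,0.0124,-0.0015,0,0,0,1],[0,0.0156,-0.0014,0,0,0,1]]' >/dev/null; python3 log.py
python3 -m crank '[[0,0.0031,0.0004,0,0,0,1],[0,0.0062,0.001,0,0,0,1],[0,0.0092,0.0018,0,0,0,1],[0,0.0122,0.0028,0,0,0,1],[0,0.0151,0.004,0,0,0,1]]' >/dev/null; python3 log.py
python3 -m crank '[[0,0.0028,0.0014,0,0,0,1],[0,0.0055,0.003,0,0,0,1],[0,0.0081,0.0048,0,0,0,1],[0,0.0105,0.0068,0,0,0,1],[0,0.0128,0.009,0,0,0,1]]' >/dev/null; python3 log.py
python3 fit.py
```

```text
[527.9  -8.  165.7] Ftool [-5.6 -4.1 -1. ] grip 60 op 0.16 16.15
[541.4  -3.8 172.2] Ftool [-4.3 -5.6 -0.3] grip 60 op 0.163 16.65
[556.1   0.7 173.4] Ftool [-3.9 -5.7 -1.6] grip 60 op 0.167 17.15
[570.4   5.1 169.5] Ftool [-2.6 -6.8 -3.2] grip 60 op 0.162 17.65
[582.6   8.9 160.5] Ftool [-2.6 -6.4 -4.3] grip 60 op 0.165 18.15
centre [528.39 128.58  45.  ] res [-0.11 -0.03  0.05  0.1   0.27  0.45 -0.25 -0.24 -0.05  0.04  0.08  0.08
  0.1   0.09  0.07  0.07  0.02 -0.   -0.05]
centre [528.38 128.58  45.04] res [-0.14 -0.06  0.02  0.07  0.23  0.41 -0.29 -0.28 -0.09  0.    0.03  0.04
  0.06  0.06  0.04  0.03 -0.01 -0.03 -0.08]
deg [  48.4   68.3   88.3  107.8  127.3  145.1  158.4 -178.1 -156.4 -135.6
 -115.3  -95.2  -75.1  -55.   -34.6  -14.7    5.    24.7   44.7]
Ft [-7.9 -9.9 -9.3 -8.3 -9.2 -6.9 -7.4 -5.4 -4.1 -2.5 -1.3 -1.  -1.5 -2.7
 -2.8 -5.3 -5.8 -7.5 -7.6]
Fr [  0.4  -5.6  -9.6 -15.2 -25.6 -34.9   8.4  12.9   7.4   6.1   3.7   4.7
   5.6   4.2   3.1   1.7   1.1   0.1  -1.4]
coef [-5.44 -4.   -0.14] amp 4.01 rms 0.53
weight angle from handle deg -178.0 handle target 358.0
```

```bash

python3 -m crank '[[0,-0.0023,-0.0022,0,0,0,1],[0,-0.0047,-0.0042,0,0,0,1],[0,-0.0073,-0.006,0,0,0,1],[0,-0.01,-0.0076,0,0,0,1],[0,-0.0128,-0.009,0,0,0,1]]' >/dev/null; python3 log.py
python3 -m crank '[[0,-0.0029,-0.0012,0,0,0,1],[0,-0.0059,-0.0022,0,0,0,1],[0,-0.0089,-0.003,0,0,0,1],[0,-0.012,-0.0036,0,0,0,1],[0,-0.0151,-0.004,0,0,0,1]]' >/dev/null; python3 log.py
python3 -m crank '[[0,-0.0032,-0.0001,0,0,0,1],[0,-0.0063,-0.0001,0,0,0,1],[0,-0.0094,0.0002,0,0,0,1],[0,-0.0125,0.0007,0,0,0,1],[0,-0.0156,0.0014,0,0,0,1]]' >/dev/null; python3 log.py
python3 -m crank '[[0,-0.003,0.0009,0,0,0,1],[0,-0.006,0.002,0,0,0,1],[0,-0.0088,0.0034,0,0,0,1],[0,-0.0116,0.0049,0,0,0,1],[0,-0.0142,0.0066,0,0,0,1]]' >/dev/null; python3 log.py
cat >> fit.py <<'E'
sg=np.where(np.arange(len(L))<19,1,-1);
for lim in (50,14,8):
    k=(np.arange(len(L))>0)&(abs(fr)<lim);A=np.c_[sg,np.sin(th),np.cos(th)][k];q,*_=np.linalg.lstsq(A,ft[k],rcond=None)
    C=np.linalg.inv(A.T@A)*((A@q-ft[k])**2).sum()/(k.sum()-3)
    a=np.arctan2(q[2],q[1]);print(lim,k.sum(),q.round(2),"handle target",np.degrees((np.pi-a)%(2*np.pi)).round(1),"+-",np.degrees(np.sqrt(C[2,2])/4).round(1))
E
python3 fit.py | tail -22
```

```text
[571.1   5.4 169.2] Ftool [-4.2 -0.4 10. ] grip 59 op 0.163 18.65
[557.7   1.2 173.5] Ftool [-5.2  2.6 12.4] grip 59 op 0.164 19.15
[544.6  -2.9 173.1] Ftool [-3.1  7.6  6.8] grip 59 op 0.159 19.65
[532.   -6.8 168.2] Ftool [ -1.    2.3 -10.6] grip 61 op 0.165 20.15
centre [528.39 128.63  45.  ] res [-0.14 -0.05  0.05  0.11  0.29  0.48 -0.21 -0.2  -0.01  0.08  0.1   0.09
  0.09  0.07  0.04  0.03 -0.02 -0.04 -0.08  0.08  0.18  0.18 -0.04]
centre [528.39 128.61  45.05] res [-0.18 -0.09  0.    0.06  0.23  0.42 -0.28 -0.26 -0.08  0.01  0.04  0.03
  0.04  0.03  0.   -0.01 -0.06 -0.07 -0.11  0.05  0.15  0.14 -0.08]
deg [  48.4   68.4   88.3  107.8  127.4  145.1  158.4 -178.1 -156.4 -135.6
 -115.4  -95.2  -75.1  -55.   -34.7  -14.7    5.    24.7   44.7   25.8
    7.1  -10.4  -28.3]
Ft [-7.9 -9.8 -9.3 -8.3 -9.2 -6.9 -7.4 -5.4 -4.1 -2.5 -1.3 -1.  -1.5 -2.7
 -2.8 -5.3 -5.8 -7.5 -7.6  3.9  4.1  6.3  7. ]
Fr [  0.4  -5.6  -9.6 -15.2 -25.6 -34.9   8.3  12.9   7.4   6.1   3.7   4.7
   5.6   4.2   3.1   1.7   1.1   0.1  -1.4  -9.2 -11.9  -8.1   8.3]
coef [-3.93 -4.    2.66] amp 4.81 rms 3.66
weight angle from handle deg 146.3 handle target 33.7
50 22 [-5.43 -3.99 -0.16] handle target 357.7 +- 2.3
14 19 [-5.49 -4.1  -0.12] handle target 358.3 +- 2.1
8 12 [-5.51 -4.16 -0.12] handle target 358.3 +- 3.8
```

```bash

python3 -m crank '[[0,0.004,-0.0025,0,0,0,1],[0,0.009,-0.0049,0,0,0,1],[0,0.0142,-0.0066,0,0,0,1],[0,0.0196,-0.0077,0,0,0,1],[0,0.0242,-0.0081,0,0,0,1]]' >/dev/null
python3 -m crank '[[0,0,0,0,0,0,1],[0,0,0,0,0,0,1],[0,0,0,0,0,0,1],[0,0,0,0,0,0,1],[0,0,0,0,0,0,1]]' >/dev/null; python3 log.py
python3 fit.py | grep -A3 deg | head -4
python3 - <<'E'
from h import *
a=cams.grab_frame("scene")["image"];b=cams.grab_frame("top")["image"]
cv2.imwrite("pics/s9.png",np.hstack([cv2.resize(a[130:330,200:400],None,fx=2,fy=2),cv2.resize(b[130:330,200:400],None,fx=2,fy=2)])[:,:,::-1])
E
```

```text
[551.9  -0.6 173.7] Ftool [-5.4 -1.   6.4] grip 59 op 0.162 21.15
deg [  48.4   68.4   88.4  107.8  127.4  145.1  158.4 -178.1 -156.4 -135.6
 -115.4  -95.2  -75.1  -55.   -34.7  -14.7    5.    24.8   44.7   25.8
    7.1  -10.4  -28.3   -0.7]
Ft [-7.9 -9.8 -9.3 -8.3 -9.2 -6.9 -7.4 -5.4 -4.1 -2.5 -1.3 -1.  -1.5 -2.7
```

View pics/s9.png

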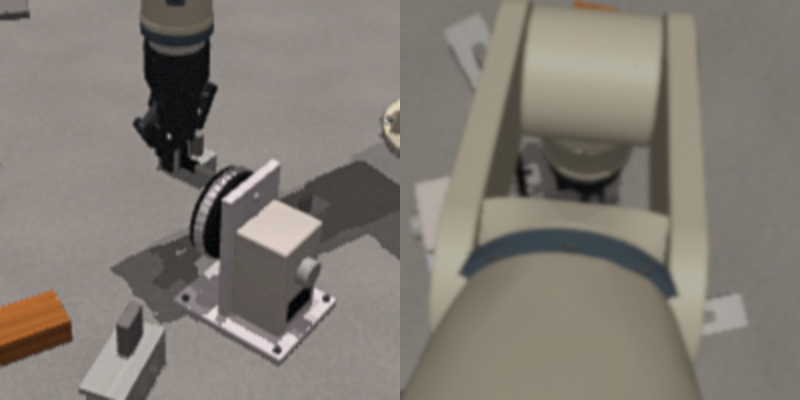

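The pictures show the handle gripped at the top (scene crop 180,160), and the stop still on the bench at top crop (725,313). Handing in.

```bash
python3 -c "from rig import sign_off;print(sign_off())"
```

```text
the job is handed in; nothing more can be done
None
```

The job is handed in: the transport stop is off the rail and standing on the bench, a full turn put the heavy side opposite the handle (±2°), and I finished gripping the handle about 1° short of the top, so the heavy side is at the bottom.

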